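# Unclip and open the reagent carrier

### The job

The lid of the blue reagent carrier is locked by a spring R-clip pushed through its brass pin. Pull the clip straight out of the pin by its loop, lay it down flat inside the red tray without dropping it from a height and let go, and then swing the carrier's lid open to its stop and leave it there. Do not disturb the test-tube rack, the amber bottle or the white jar.

Things in the scene. Friction and masses are not known exactly. Their poses are not given: they have to be found in the camera images.
- case: Blue carrier box fixed to the steel table, 150 (its x) x 220 (its y) x 85 mm high; origin at the centre of its underside, +z up, -x its front (towards the robot, give or take its yaw), +x its hinge side. A white block on the lid (x -73 to -17, y -18 to +18 mm, top 112 mm above the table) lies under the clip.
- pin_hole (a point): Centre of the 8 x 8 mm hole, drilled along the case's x axis, in the upright brass locking pin: at case x = -35, y = 0, z = 116 mm. The pin is 20 mm thick, fixed to the case, comes up through a slot in the lid and ends 133 mm above the table. The lid cannot lift while the clip is in. Axes are the case's.
- clip_loop (a point): Middle of the loop of the loose R-clip (6 mm bright wire, 116 mm long, about 60 g). The loop, a double coil 48 long (x) x 30 wide (y) x 12 mm high, has flat sides 18 mm long: pinch it across the 30 mm. Axes are the clip's: +x along its straight leg to the tip, z up. At the start it is level (loop sagging up to 4 degrees), x along the case's +x, this point at case x = -100, y = 7, z = 115 mm.
- clip_tip (a point): Centre of the tip of the clip's straight leg, 92 mm ahead of clip_loop (clip x) and 7 mm to its right (y = -7 mm). Pull the clip level along the case's -x: about 3 to 8 N snaps its springy bent leg (at about y = +7 mm) off the pin, and the tip has left the pin after 45 mm.
- tray: Red tray fixed to the table, 200 (its x) x 160 (its y) mm, floor 6 mm thick, rim 16 mm high, walls 6 mm thick; origin at the centre of its underside, +z up. It is to the left or to the right of the case.
- lid (a joint): Opening angle of the clear plastic lid (rad): 0 closed, grows as its front edge rises, 1.1 at its stop. It is 150 x 220 x 8 mm, 0.35 kg, and its stiff hinge (about 0.45 N m) holds it wherever it is left.
- lid_handle (a point): Middle of the lid's handle: a black round bar 16 mm thick, 116 mm long along the case's y, on steel uprights at its ends. Lid closed: at case x = -75, y = 0, z = 181 mm. Then it overhangs the clip (25 mm behind and 66 mm above clip_loop), so the gripper must reach the loop tilted 30 to 40 degrees, its body leaning back to the robot. It turns with the lid about lid_hinge. Axes are the lid's.
- lid_hinge (a point): Middle of the lid's hinge line, which runs along the case's y axis; at case x = +75, y = 0, z = 85 mm. Axes are the case's.
- rack: Bystander: wooden test-tube rack with glass tubes, 70 (x) x 200 (y) mm, tubes up to 121 mm high; origin at the centre of its underside.
- amber: Bystander: amber glass bottle, 64 mm across, 135 mm high; origin at the centre of its underside.
- jar: Bystander: white jar, 68 mm across, 100 mm high; origin at the centre of its underside.
Things that resemble listed ones, but are neither listed nor needed, are in the scene too. What is shaped like the part that bears clip_loop but black is not meant.

How it is judged:
By the outcome, as a careful person would: the job done as asked, in the order asked, and still so for the second after the job is handed in, with the robot touching nothing.
It also fails if it takes over 67 s, if anything falls off the work surface, if the arm or the gripper's body presses on something with over 40 N, if the wrist force passes 120 N, or if a joint passes its speed limit or range.

### The arm

A 7-joint arm with a two-finger parallel gripper is mounted at the origin on the work surface. World frame = base frame: x ahead of the robot, y to its left, z up, the work surface at z = 0. Lengths are in mm, angles in degrees, forces in N, time in s.
With the tool pointing down it reaches from about 425 to 825 mm from the base axis. Payload 3.6 kg.
Tool frame: the origin (TCP) lies where the fingers leave the gripper's body, on its centre line; the fingertips stand 84 mm ahead of it and the grasp point (between the pads) lies 65 mm ahead of it; z points along the fingers, y is the line along which they close (so a half turn about z gives the same grasp; the last joint's range is limited). The gripper opens to 93 mm and grips with 3 to 60 N. Pads are 15 mm wide; open, the fingers measure 128 mm over their backs; the gripper's body (75 mm by 188 mm) begins 65 mm behind the grasp point.
Start: joints at [-70.216, 35.231, -0.722, 81.555, 0.464, 63.22, -2.315], TCP at [236.11, 605.574, 302.74] pointing down, gripper open.
Joint ranges: [-178.69, 178.69], [-17.37, 117.87], [-77.05, 75.6], [15.02, 138.74], [-78.02, 258.01], [0.78, 113.62], [-162.83, 162.83]. Speed limits (degrees/s): [159.86, 159.86, 180, 180, 180, 180, 180].

### API

Orientations are given as a 3x3 rotation matrix whose columns are the frame's x, y, z axes.
In Python, from plant import r gives the robot as it stands. Calls block until the motion is done:
- r.move_ptp(position, orientation): joint-space move of the TCP to a pose.
- r.movel(position, speed=150, ori=None, force_limit=None): straight line of the TCP; ori=None keeps the orientation; speed is the mean speed in mm/s. With force_limit (N) it stops when the force on the tool has changed by that much, and returns True; else False.
- r.goto_joints(angles): joint-space move.
- r.open_gripper() and r.clamp(): open the fingers fully, or close them until they stop; the grip force is fixed at half the most.
- r.dwell(seconds).
- r.ik(position, orientation): joint angles nearest the present ones, or None.
- r.grab_frame(name): name is "scene" or "top"; returns (picture, depth): 480x640x3 uint8, red, green, blue; 480x640 float32, mm along the optical axis (not along the pixel's ray), 0 where there is no reading.
- r.camera_model(name): a dict with "fx", "fy", "cx", "cy" (pixels), "R" (3x3) and "t" (3): a world point X has camera coordinates R X + t. Camera axes: x right, y down, z forward; pixel columns grow to the right and rows downward; lengths in mm; the calibration is good to about 2 mm. A picture is of the moment at which its call begins. camera_model takes no time and is no camera call.
A pose or a line that the arm cannot do raises r.IKError and nothing moves.
- r.job_done(): hands the job in; it is judged then, once.
Trained networks look in the newest picture that a camera, given by its name, has taken for a name from the list of things; names that differ only in an ending like _2 or _b are one class to them, and where a whole thing is asked for, a point or a joint stands for the part that bears it (a point fixed in the world has none). Each returns a list of dicts, best first, with "p" (0 to 1); they miss things now and then, are a little off and sometimes report something else, mostly with a low value. They report only what shows in the picture. A call takes as long as a camera call. They do not tell look-alikes from the thing itself.
- r.trace(thing, camera): "pixels" (480x640 bool, what is visible of it) and "location" ([row, column] in pixels, amid what is visible of it).
- r.tip_of(thing, camera): "location" ([row, column] in pixels: a listed point, or the origin of a listed thing).
Readings, each from a call of its own:
- r.get_clock(): time.
- r.get_qpos(): joint angles.
- r.get_joint_velocities(): joint speeds.
- r.get_joint_efforts(): joint torques, N m.
- r.get_position(): TCP position.
- r.get_tcp_rot(): TCP orientation.
- r.get_force(): force on the tool from outside, world axes, zero at the start.
- r.get_torque(): the same for the moment, N m.
- r.get_width(): opening from 0.0 (shut) to 1.0 (fully open).
- r.get_grip_force(): force on a finger pad.
Only numpy, scipy, OpenCV 4.12 (cv2) and the standard library are available. Lean on these libraries where they do the work, as an engineer would, in place of code of your own. Each camera call takes 0.05 s, during which the arm holds its last target. There are 200 camera calls.

## Working session

There is one attempt and no reset: what is moved stays moved. The work goes in short steps, each a Python script; the robot and the scene stay as the last script left them, time stands still between calls to the robot, and variables do not carry over. Pictures are saved under pics/ and viewed, at most 10 in all, crops included, and the job is handed in when it is done.

```bash
ls; mkdir -p pics; cat > h.py <<'E'
import numpy as np, cv2
from plant import r
def deproj(cam,rc,z):
    row,col=rc; c=r.camera_model(cam)
    return np.array(c["R"]).T@(np.array([(col-c["cx"])/c["fx"]*z,(row-c["cy"])/c["fy"]*z,z])-np.array(c["t"]))
def proj(cam,X):
    c=r.camera_model(cam); p=np.array(c["R"])@np.array(X)+np.array(c["t"])
    return np.array([c["cy"]+c["fy"]*p[1]/p[2], c["cx"]+c["fx"]*p[0]/p[2]])
def onplane(cam,rc,h):
    a=deproj(cam,rc,1.);b=deproj(cam,rc,2.);d=b-a
    return a+d*(h-a[2])/d[2]
def cloud(cam,dep):
    c=r.camera_model(cam); v,u=np.mgrid[0:480,0:640]
    P=np.stack([(u-c["cx"])/c["fx"]*dep,(v-c["cy"])/c["fy"]*dep,dep],-1)-np.array(c["t"])
    W=P@np.array(c["R"]); W[dep==0]=np.nan
    return W
def save(n,im): cv2.imwrite("pics/"+n,cv2.cvtColor(np.ascontiguousarray(im),cv2.COLOR_RGB2BGR))
E
python3 - <<'E'
from h import *
np.set_printoptions(precision=1,suppress=True)
both=[]
for cam in("top","scene"):
    im,d=r.grab_frame(cam); np.savez("f_"+cam,im=im,d=d); save(cam+"0.png",im); W=cloud(cam,d)
    c=r.camera_model(cam); print(cam,c["fx"],-np.array(c["R"]).T@c["t"])
    for t in["case","tray","rack","amber","jar","clip_loop","lid_handle","lid"]:
        for o in r.trace(t,cam)[:3]:
            m=o["pixels"]; print(t,round(o["p"],2),o["location"],m.sum(),np.nanmedian(W[m],0))
    for t in["case","tray","clip_loop","clip_tip","pin_hole","lid_handle","lid_hinge"]:
        print("tip",t,[(round(o["p"],2),np.round(o["location"],1)) for o in r.tip_of(t,cam)[:3]])
print(r.get_clock())
E
```

```text
pics
top 550.5156949485286 [ 517.3   28.3 1054.8]
case 0.84 [226.0, 350.5] 10764 [632.  -12.2  92.4]
rack 0.61 [276.8, 484.9] 4705 [ 548.5 -258.4   65.1]
amber 0.77 [154.8, 255.2] 1211 [756.2 153.8  92.9]
jar 0.62 [166.4, 434.1] 1418 [ 738.  -166.6   97.7]
clip_loop 0.89 [256.5, 340.2] 418 [569.8  -0.5 117.9]
clip_loop 0.56 [335.8, 328.5] 517 [434.5  22.8   7.2]
lid_handle 0.58 [223.3, 351.9] 10160 [633.8 -13.9  92.5]
lid_handle 0.46 [226.5, 353.1] 10603 [632.6 -13.2  92.4]
lid 0.56 [224.7, 347.4] 10429 [632.7 -12.5  92.5]
lid 0.25 [155.2, 255.5] 1279 [756.8 154.3  91.9]
tip case [(0.93, array([232.9, 346.5]))]
tip tray [(0.73, array([251.6, 209.9]))]
tip clip_loop [(0.91, array([313.4, 332.5])), (0.72, array([279.1, 339.7]))]
tip clip_tip [(0.76, array([228.4, 350.1])), (0.69, array([363.8, 317.2]))]
tip pin_hole [(0.73, array([243.4, 344.7]))]
tip lid_handle [(0.84, array([262.3, 347.7]))]
tip lid_hinge [(0.91, array([181. , 348.6]))]
scene 551.6786592180263 [1271.  -115.8 1150.3]
case 0.64 [276.4, 316.4] 8108 [650.8 -13.3  93. ]
tray 0.89 [254.5, 415.2] 4548 [586.2 249.9   7. ]
rack 0.97 [275.7, 201.9] 3706 [ 565.  -264.2   65.1]
amber 0.55 [317.5, 403.4] 1097 [784.3 152.5  87.9]
jar 0.59 [337.1, 252.2] 1242 [ 763.3 -170.6   90. ]
clip_loop 0.62 [209.0, 310.8] 23 [389.3  24.6   7.9]
clip_loop 0.52 [238.6, 315.2] 182 [564.5   2.  118.7]
lid_handle 0.82 [268.7, 317.9] 6365 [630.  -13.2  93.9]
lid 0.21 [242.0, 315.2] 220 [568.2   2.3 118.8]
tip case [(0.63, array([288.8, 316. ]))]
tip tray [(0.74, array([252.7, 414.3]))]
tip clip_loop [(0.51, array([228. , 314.2]))]
tip clip_tip [(0.65, array([261.5, 314.5])), (0.6, array([200.9, 312.1]))]
tip pin_hole [(0.9, array([252.9, 314. ]))]
tip lid_handle [(0.87, array([218.7, 314.8]))]
tip lid_hinge [(0.81, array([303.3, 318.8])), (0.57, array([289.1, 315.7]))]
1.6
```

View pics/top0.png

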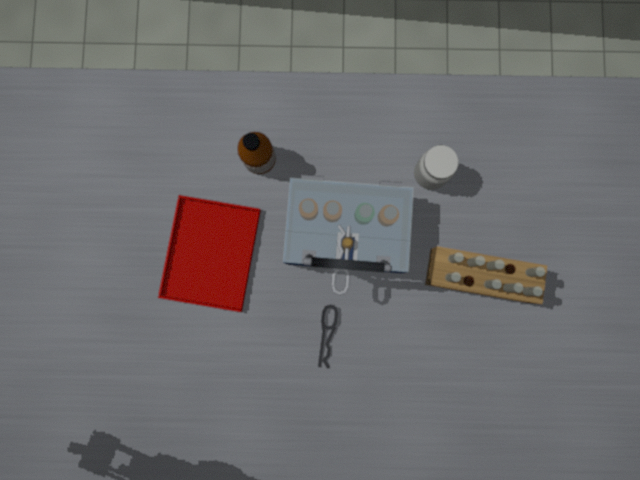

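View pics/scene0.png

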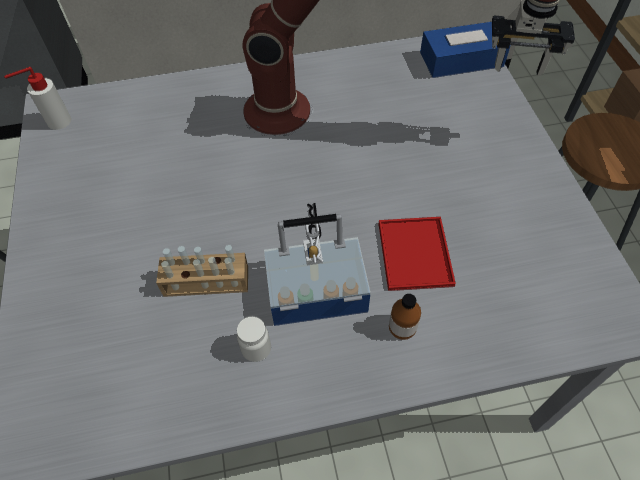

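```bash
python3 - <<'E'
from h import *
im=np.load("f_top.npz")["im"]
save("crop.png",cv2.resize(im[170:390,270:430],None,fx=2.7,fy=2.7,interpolation=cv2.INTER_CUBIC))
E
```

```text
(no output)
```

View pics/crop.png

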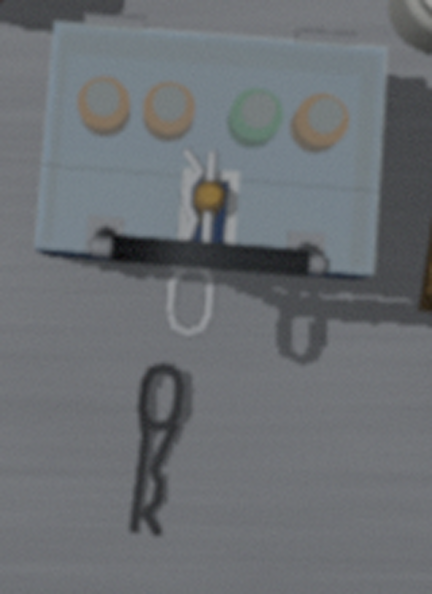

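The bright loop at (row 281, col 340), which enters the brass pin at (243, 347), is the clip I want. The look-alike is the black clip lying on the table at (row 320, col 329), and the loop's shadow is at (290, 382). I choose the bright one. The tray is at (252, 210), to the left of the case.

```bash
python3 - <<'E'
from h import *
np.set_printoptions(precision=1,suppress=True)
for cam in("top","scene"):
    f=np.load(f"f_{cam}.npz"); im=f["im"].astype(int); W=cloud(cam,f["d"])
    red=(im[...,0]>110)&(im[...,1]<50)&(im[...,2]<50)&(W[...,2]<30)
    n,l,s,_=cv2.connectedComponentsWithStats(red.astype(np.uint8)); k=1+np.argmax(s[1:,4])
    m=l==k; P=W[m]; P=P[np.isfinite(P[:,0])]
    print(cam,"tray",cv2.minAreaRect(P[:,:2].astype(np.float32)),np.percentile(P[:,2],[5,50,95]))
    near=(abs(W[...,0]-633)<110)&(abs(W[...,1]+12)<150)
    m=near&(W[...,2]>82)&(W[...,2]<100)
    m=cv2.morphologyEx(m.astype(np.uint8),cv2.MORPH_OPEN,np.ones((5,5)))>0
    print("lid",cv2.minAreaRect(W[m][:,:2].astype(np.float32)),np.median(W[m][:,2]))
    m=near&(W[...,2]>170)&(W[...,2]<200); P=W[m]
    print("handle",cv2.minAreaRect(P[:,:2].astype(np.float32)),np.median(P[:,2]),len(P))
    m=(abs(W[...,0]-535)<32)&(abs(W[...,1])<35)&(W[...,2]>95)&(W[...,2]<140); P=W[m]
    print("loop",len(P),cv2.minAreaRect(P[:,:2].astype(np.float32)),np.percentile(P[:,2],[5,50,95]))
    # networks' points on known heights
    for t,h in [("pin_hole",116),("lid_handle",181),("lid_hinge",85),("case",0),("clip_loop",115),("tray",0)]:
        print(t,[onplane(cam,o["location"],h) for o in r.tip_of(t,cam)[:2]])
    m=near&(W[...,2]>126)&(W[...,2]<140)&(abs(W[...,0]-600)<40)&(abs(W[...,1]+10)<25); print("pin top",np.median(W[m],0))
E
```

```text
top tray ((583.1234741210938, 248.04754638671875), (157.76368713378906, 197.33236694335938), 81.35487365722656) [ 1.9  5.2 14.4]
lid ((636.720703125, -11.708625793457031), (220.47109985351562, 159.2166290283203), 86.6303939819336) 92.17214039976946
handle ((557.489013671875, -6.660194396972656), (140.03550720214844, 15.97370433807373), 86.58895111083984) 186.56686327437154 852
loop 219 ((531.1431274414062, 1.9396553039550781), (29.877220153808594, 42.12735366821289), 86.0750732421875) [113.7 117.8 121. ]
pin_hole [array([596.5,  -5.2, 116. ])]
lid_handle [array([561.1,  -8.1, 181. ])]
lid_hinge [array([711.3, -11.6,  85. ])]
case [array([626.7, -12.5,   0. ])]
clip_loop [array([477.7,  13.6, 115. ]), array([535.6,   2.4, 115. ])]
tray [array([585.6, 249.2,   0. ])]
pin top [596.9  -8.6 130.4]
scene tray ((582.9017333984375, 250.37396240234375), (158.85472106933594, 202.46466064453125), 81.4525375366211) [ 2.8  6.8 16.6]
lid ((635.9096069335938, -10.181571960449219), (220.16270446777344, 161.71600341796875), 86.25765991210938) 93.2850177791849
handle ((559.5228271484375, -5.9045562744140625), (140.55462646484375, 16.880292892456055), 86.50308990478516) 186.86022536628096 477
loop 161 ((539.7601928710938, -1.4751701354980469), (53.621463775634766, 67.22462463378906), 1.1486170291900635) [107.4 117.4 122.1]
pin_hole [array([599.7,  -5.8, 116. ])]
lid_handle [array([554.5,   7.2, 181. ])]
lid_hinge [array([710.6, -18.9,  85. ]), array([674.4, -18.2,  85. ])]
case [array([626.1,  -9.6,   0. ])]
clip_loop [array([531.7,   8.7, 115. ])]
tray [array([578.8, 250.4,   0. ])]
pin top [600.5  -8.3 131.7]
```

```bash
cat >> h.py <<'E'
yc=np.radians(-3.4); C0=np.array([633.5,-10.7,0]); T0=np.array([583,249,0.]); yt=np.radians(-8.6)
def Rz(a): return np.array([[np.cos(a),-np.sin(a),0],[np.sin(a),np.cos(a),0],[0,0,1]])
def case(x,y,z): return C0+Rz(yc)@np.array([x,y,z],float)
def ori(yaw,t,s=1,handle=False):   # t deg: lean back to robot; y along yaw's y (or in its xz plane)
    t=np.radians(t); z=np.array([np.sin(t),0,-np.cos(t)])
    y=s*(np.array([np.cos(t),0,np.sin(t)]) if handle else np.array([0,1.,0]))
    return Rz(yaw)@np.column_stack([np.cross(y,z),y,z])
def tcp(p,R,d=65): return np.array(p)-d*R[:,2]
E
python3 - <<'E'
from h import *
np.set_printoptions(precision=0,suppress=True)
for t in(32,36):
  for s in(1,-1):
    R=ori(yc,t,s); Rt=ori(yt,t,s); print(t,s)
    for p,RR in[(case(-102,7,113),R),(case(-142,7,150),R),(case(-172,7,113),R),(T0+Rz(yt)@[-34,0,14],Rt),(T0+Rz(yt)@[-34,0,120],Rt)]:
        print(r.ik(tcp(p,RR,74),RR))
for s in(1,-1):
  for a,t in[(0,25),(0,10),(.55,10),(1.12,0),(1.12,-10)]:
    R=ori(yc,t,s,True); p=case(75+178.1*np.cos(np.radians(147.4)-a),0,85+178.1*np.sin(np.radians(147.4)-a)); print(s,a,t,r.ik(tcp(p,R),R))
E
```

```text
32 1
[ 36.  46. -66. 134. 109.  50. -21.]
None
None
[-10.  54. -44. 121. 105.  57. -49.]
[-59.  37.  32. 120.  43.   5.   2.]
32 -1
[ 11.  31. -22. 135. 135.  23. 128.]
None
None
[-38.  46.  -1. 121. 113.  25. 113.]
[-65.  40.  41. 120. -36.   5. -99.]
36 1
[ 35.  47. -66. 137. 117.  54. -29.]
None
None
[-12.  55. -44. 123. 110.  62. -54.]
[-39.  34.  -1. 121.  93.  27. -46.]
36 -1
[ 17.  34. -33. 138. 136.  34. 128.]
None
None
[-32.  47. -12. 123. 115.  38. 112.]
[-60.  38.  30. 122.  99.   8. 125.]
1 0 25 [ -9.  24.   8. 122.  -4.   9.  -2.]
1 0 10 [-16.  28.  21. 110. -16.  34.  11.]
1 0.55 10 [-17.  30.  25.  94. -16.  49.  10.]
1 1.12 0 [-13.  45.  30.  64. -21.  76.  10.]
1 1.12 -10 [-10.  51.  27.  51. -19.  92.   7.]
-1 0 25 [  8.  24. -15. 122.  44.  13. 131.]
-1 0 10 [ 12.  28. -20. 109.  19.  36. 157.]
-1 0.55 10 [ 35.  43. -66.  92.  48.  65. 135.]
-1 1.12 0 [ 24.  54. -66.  62.  48.  89. 147.]
-1 1.12 -10 [ 19.  59. -66.  50.  47. 103. 151.]
```

```bash
python3 - <<'E'
from h import *
for t in(16,20,24,28,32):
  for s in(1,-1):
    R=ori(yc,t,s)
    print(t,s,[(x,z) for z in(113,150,200,250) for x in(-102,-122,-142,-152,-162,-172) if r.ik(tcp(case(x,7,z),R,74),R) is None])
E
```

```text
16 1 []
16 -1 []
20 1 []
20 -1 []
24 1 [(-172, 113)]
24 -1 [(-172, 113), (-172, 150)]
28 1 [(-152, 113), (-162, 113), (-172, 113), (-172, 150)]
28 -1 [(-152, 113), (-162, 113), (-172, 113), (-172, 150)]
32 1 [(-142, 113), (-152, 113), (-162, 113), (-172, 113), (-142, 150), (-152, 150), (-162, 150), (-172, 150), (-172, 200)]
32 -1 [(-142, 113), (-152, 113), (-162, 113), (-172, 113), (-142, 150), (-152, 150), (-162, 150), (-172, 150), (-102, 200), (-172, 200)]
```

```bash
python3 - <<'E'
from h import *
np.set_printoptions(precision=1,suppress=True)
R=ori(yc,22)
r.move_ptp(tcp(case(-150,7,190),R,74),R)
print(r.get_clock(),r.get_qpos())
r.movel(tcp(case(-150,7,113),R,74),150)
im,_=r.grab_frame("scene"); save("s1.png",cv2.resize(im[130:330,220:420],None,fx=3,fy=3))
print(r.movel(tcp(case(-102,7,113),R,74),80,force_limit=10),r.get_clock(),r.get_qpos(),r.get_force())
im,_=r.grab_frame("top"); save("t1.png",cv2.resize(im[190:340,250:450],None,fx=4,fy=4))
E
```

```text
4.5167 [-12.5  16.8   9.2 129.    0.9  12.6  81.6]Traceback (most recent call last):
  File "<stdin>", line 6, in <module>
plant.IKError: the arm cannot follow that straight line within its joint ranges
```

```bash
python3 - <<'E'
from h import *
np.set_printoptions(precision=1,suppress=True)
for t in(18,20,22,25):
  for s in(1,-1):
    R=ori(yc,t,s); Rt=ori(yt,t,s)
    print(t,s,*[r.ik(tcp(case(x,7,z),R,74),R) for x,z in((-102,113),(-130,113),(-150,113))],r.ik(tcp(T0+Rz(yt)@[-34,0,16],Rt,74),Rt))
E
```

```text
18 1 [ -7.5  29.    5.1 123.9  -2.2   9.3  85.3] [ -8.2  27.4   5.3 128.   -1.8   6.8  84.5] [ -8.9  26.3   5.6 130.9  -1.5   5.   83.8] [-43.   45.   15.8 113.3   4.8   9.2  43.7]
18 -1 [-28.8  33.4  36.8 124.5 -65.5  20.1 -32.2] [-25.4  30.2  30.2 128.5 -65.1  14.7 -32.3] [-23.2  28.3  26.1 131.3 -66.4  11.4 -31. ] [-19.5  45.5 -20.8 112.5  72.1  27.9 162.3]
20 1 [ -7.9  28.8   5.4 125.6  -2.    5.8  84.9] [ -8.8  27.3   5.8 129.7  -1.5   3.3  84. ] [ -9.5  26.3   6.1 132.6  -1.    1.4  83.2] [-45.4  45.4  18.2 114.7   4.9   6.4  42.6]
20 -1 [-21.2  30.7  24.6 126.  -63.2  11.8 -34.4] [-18.5  28.4  19.7 129.9 -67.5   7.7 -30.1] [-17.6  27.1  17.6 132.8 -77.9   5.8 -19.8] [-26.9  44.3 -10.4 114.1  73.   21.4 159.1]
22 1 [ -8.4  28.7   5.8 127.3  -1.7   2.2  84.4] [ 18.8  30.4 -33.3 130.6  88.6  20.2  -5.5] [ 37.2  41.3 -65.8 132.9  90.6  43.3  -7.9] [-47.7  46.   20.7 116.    4.6   3.7  41.7]
22 -1 [-16.4  29.6  17.2 127.5 -71.8   6.4 -25.8] [ -7.   27.2   3.1 131.3 101.3   1.6 161.1] [  3.1  26.5 -11.4 133.9 101.7   8.8 160.3] [-31.9  44.1  -3.8 115.5  78.   17.8 152.4]
25 1 [ 37.   44.6 -65.8 128.5  93.8  45.7  -6.6] [ 37.   42.8 -65.8 132.5  95.9  44.8 -11.4] [ 36.8  41.5 -65.7 135.4  97.5  44.3 -15. ] [  2.2  63.9 -66.  116.3  98.6  70.5 -33.3]
25 -1 [  3.7  29.  -11.4 129.4 107.6   9.6 155.7] [ 18.3  30.5 -33.  133.  103.7  21.2 159.2] [ 31.4  36.1 -54.8 135.6 100.1  35.3 162.2] [-46.8  45.7  17.4 117.8  92.9   5.1 132.8]
```

```bash
python3 - <<'E'
from h import *
np.set_printoptions(precision=1,suppress=True)
p=r.get_position(); R=ori(yc,22)
r.movel(p+[0,60,110],200)
r.goto_joints([2,42,-66,112,98,60,-33]); print(r.get_position(),r.get_tcp_rot()[:,2],r.get_clock())
R=ori(yc,25)
for x,z in((-150,200),(-150,113),(-102,113)): print(r.ik(tcp(case(x,7,z),R,74),R))
r.move_ptp(tcp(case(-150,7,200),R,74),R); print(r.get_qpos(),r.get_clock())
try:
    r.movel(tcp(case(-150,7,113),R,74),150)
    print(r.movel(tcp(case(-102,7,113),R,74),80,force_limit=10),r.get_clock(),r.get_qpos(),r.get_force())
except r.IKError as e: print(e)
im,_=r.grab_frame("top"); save("t1.png",cv2.resize(im[190:340,250:450],None,fx=4,fy=4))
im,_=r.grab_frame("scene"); save("s1.png",cv2.resize(im[130:330,220:420],None,fx=3,fy=3))
E
```

```text
[557.5 306.5 292.1] [ 0.7  0.1 -0.7] 6.8417
[ 46.4  32.2 -75.9 129.3  75.1  42.4   6.5]
[ 37.2  42.1 -66.7 135.4  97.3  45.2 -14.8]
[ 36.3  43.7 -64.2 128.5  93.9  44.1  -6.8]
[ 46.3  32.2 -75.9 129.2  75.1  42.4   6.5] 8.1
False 9.5833 [ 36.5  43.9 -64.7 128.6  93.8  44.6  -6.8] [ 0.7 -0.6  0.8]
```

View pics/s1.png

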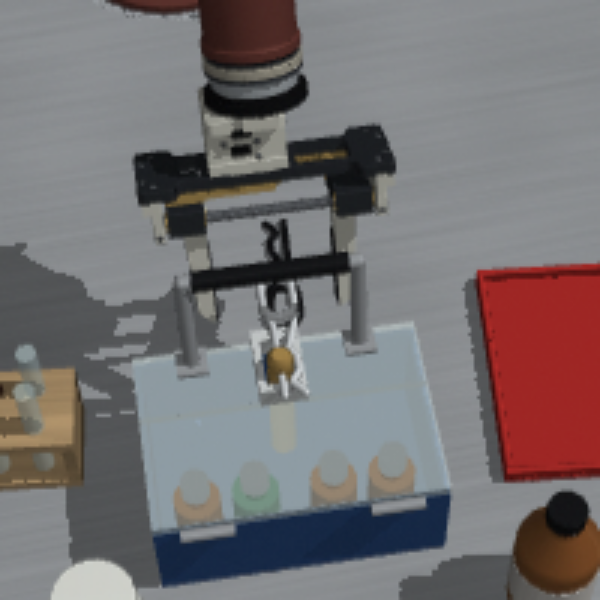

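The open fingers straddle the bright loop: the loop is at about (280, 285) in the crop, with the fingers on either side. The black clip lies well below them. Next I clamp and pull.

```bash
python3 - <<'E'
from h import *
np.set_printoptions(precision=1,suppress=True)
R=ori(yc,25)
r.clamp(); print(r.get_width(),r.get_grip_force(),r.get_force(),r.get_clock())
p=r.get_position(); print(p-tcp(case(-102,7,113),R,74))
ex=Rz(yc)@[1,0,0]
if r.get_width()>0.25:
    for d in(15,30,50): r.movel(p-d*ex,60); print(d,r.get_force(),r.get_width())
    im,_=r.grab_frame("top"); save("t2.png",cv2.resize(im[190:340,250:450],None,fx=4,fy=4))
    im,_=r.grab_frame("scene"); save("s2.png",cv2.resize(im[130:330,220:420],None,fx=3,fy=3))
print(r.get_clock())
E
```

```text
0.3139081059668336 29.99864819459617 [ 0.9 -0.   0.4] 10.7
[-0. -0. -0.]
15 [-1.6  2.5 -0.8] 0.31708833854700375
30 [-0.3 -0.2  0.3] 0.3124161568089822
50 [ 0.4  0.4 -1.1] 0.3154902690658965
12.0833
```

View pics/s2.png

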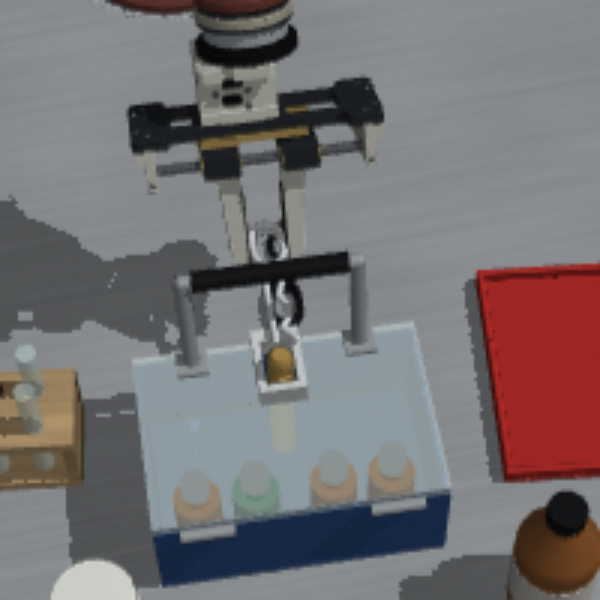

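The clip is out: the pin at (280, 362) is empty and the leg tips lie between the handle and the pin. I still have to draw it out from under the handle before lifting.

```bash
python3 - <<'E'
from h import *
np.set_printoptions(precision=1,suppress=True)
def go(x,z,t,v):
    R=ori(yc,t); r.movel(tcp(case(x,7,z),R,74),v,ori=R)
for w in((-170,128,21),(-190,145,16),(-190,210,16)):
    try: go(*w,80); print(w,r.get_qpos(),r.get_force())
    except r.IKError as e: print(w,e); break
print(r.get_clock(),r.get_width())
Rt=ori(yt,25)
for z in(100,40,16): print(r.ik(tcp(T0+Rz(yt)@[-34,0,z],Rt,74),Rt))
E
```

```text
(-170, 128, 21) [ 38.9  38.4 -67.8 134.   85.9  42.3  -5.3] [ 0.3 -0.1 -1.5]
(-190, 145, 16) [ 41.5  36.1 -70.6 131.6  71.5  42.7   7.4] [-0.8  0.3 -0.9]
(-190, 210, 16) [ 47.9  28.  -74.9 126.3  53.8  43.2  25.1] [ 1.   1.  -1.4]
13.9083 0.3146069394719292
[ -8.3  41.9 -42.5 114.4  79.8  45.6 -23.8]
[-12.5  46.7 -35.9 116.3  89.5  41.9 -34.1]
[-14.8  48.4 -32.2 116.8  93.4  39.9 -38.5]
```

```bash
python3 - <<'E'
from h import *
np.set_printoptions(precision=1,suppress=True)
R=ori(yt,22); q=lambda z:tcp(T0+Rz(yt)@[-34,0,z],R,74)
r.move_ptp(q(110),R); r.dwell(.2)
c=r.movel(q(30),120); 
c=r.movel(q(11),20,force_limit=4); print(c,r.get_position()-q(0),r.get_force(),r.get_clock())
im,d=r.grab_frame("top"); save("t3.png",cv2.resize(im[180:330,130:330],None,fx=4,fy=4))
E
```

```text
True [ 0.   0.  18.6] [-0.6  0.5  4.4] 16.65
```

View pics/t3.png

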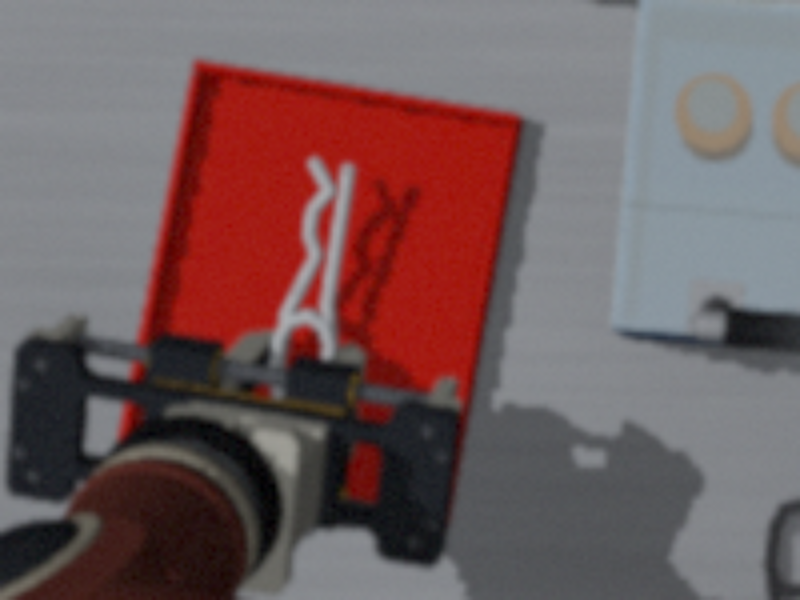

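The clip is over the tray floor. Its loop is at about (300, 340) and its tips at (345, 165), but the shadow gap widens towards the tips, so the tips are high. I'll measure the pitch from depth and level it.

```bash
python3 - <<'E'
from h import *
np.set_printoptions(precision=1,suppress=True)
im,d=r.grab_frame("top"); W=cloud("top",d); im=im.astype(int)
m=(im.min(-1)>110); L=(W-T0)@Rz(yt)
m&=(abs(L[...,0])<90)&(abs(L[...,1])<25)&(L[...,0]>-20)&(W[...,2]>8)
P=L[m]; print(len(P))
for a in range(-20,80,15):
    s=P[(P[:,0]>=a)&(P[:,0]<a+15)]; print(a,np.median(s,0) if len(s) else None, np.percentile(s[:,2],90) if len(s) else None)
print(np.polyfit(P[:,0],P[:,2],1))
E
```

```text
289
-20 [-13.2  -2.8  27.7] 31.236755039229458
-5 [ 2.3 -6.4 29.4] 31.638921242870442
10 [17.1 -6.1 31.9] 35.02764920408277
25 [32.3 -6.4 35.6] 38.54700448365444
40 [47.  -3.8 38.6] 41.31333875628769
55 [57.1  2.1 40.6] 41.68156998200999
70 None None
[ 0.2 29.5]
```

```bash
python3 - <<'E'
from h import *
np.set_printoptions(precision=2,suppress=True)
R=ori(yt,10.5); q=lambda z:tcp(T0+Rz(yt)@[-34,0,z],R,74)
r.movel(r.get_position()+[0,0,14],60)
r.movel(q(32),60,ori=R); r.dwell(.1)
im,d=r.grab_frame("top"); W=cloud("top",d); im=im.astype(int)
m=(im.min(-1)>110); L=(W-T0)@Rz(yt)
m&=(abs(L[...,0])<90)&(abs(L[...,1])<25)&(L[...,0]>-20)&(W[...,2]>8)
P=L[m]; print(len(P),np.polyfit(P[:,0],P[:,2],1))
c=r.movel(q(10),20,force_limit=4); print(c,r.get_position()-q(0),r.get_force(),r.get_clock())
E
```

```text
268 [-0.01 34.95]
True [-0.01 -0.02 17.62] [-0.96  0.22  4.33] 18.5167
```

```bash
python3 - <<'E'
from h import *
np.set_printoptions(precision=2,suppress=True)
r.open_gripper(); p=r.get_position(); R=ori(yt,10.5)
r.movel(p-60*R[:,2],80); r.movel(p-230*R[:,2],250); print(r.get_clock(),r.get_qpos())
# go over handle
a0=np.radians(147.4); ph=lambda a:case(75+178.1*np.cos(a0-a),0,85+178.1*np.sin(a0-a))
for s in(1,-1):
  for a,t in((0,15),(.3,12),(.6,8),(.9,4),(1.12,0)):
    RR=ori(yc,t,s,True); print(s,a,r.ik(tcp(ph(a),RR),RR))
  RR=ori(yc,15,s,True); print(r.ik(tcp(ph(0)+[0,0,80],RR),RR))
im,d=r.grab_frame("top"); save("t4.png",cv2.resize(im[180:330,130:330],None,fx=4,fy=4))
W=cloud("top",d); im=im.astype(int)
m=(im.min(-1)>110); L=(W-T0)@Rz(yt)
m&=(abs(L[...,0])<95)&(abs(L[...,1])<40)&(W[...,2]<60)
P=L[m]; print(len(P),np.polyfit(P[:,0],P[:,2],1),P.min(0),P.max(0))
E
```

```text
21.375 [  4.61  34.85 -60.71 100.32  44.63  63.06   9.86]
1 0 [ 24.8   30.29 -39.85 112.83  41.19  34.5  -44.69]
1 0.3 [ 26.61  31.95 -44.04 102.2   34.71  46.59 -36.65]
1 0.6 [ 24.53  35.83 -44.15  89.27  31.02  58.87 -30.72]
1 0.9 [ 20.36  41.24 -41.92  75.07  29.13  70.12 -25.86]
1 1.12 [ 16.42  46.67 -39.51  62.53  28.07  79.55 -22.01]
[ 30.72  25.41 -47.52 106.61  32.41  44.95 -36.06]
-1 0 [ 42.    46.96 -76.78 112.4   66.61  58.75 112.99]
-1 0.3 [ 37.02  40.41 -65.85 101.92  50.76  57.32 129.57]
-1 0.6 [ 36.47  49.61 -76.87  88.91  54.8   75.41 131.23]
-1 0.9 [ 31.07  54.05 -76.44  74.68  54.62  85.43 137.81]
-1 1.12 [ 25.96  58.22 -75.91  62.11  55.7   93.64 143.35]
[ 40.22  32.1  -65.71 106.38  45.23  52.61 132.1 ]
420 [-0.05 13.88] [-54.81 -16.48   0.2 ] [62.96 13.64 20.91]
```

View pics/t4.png

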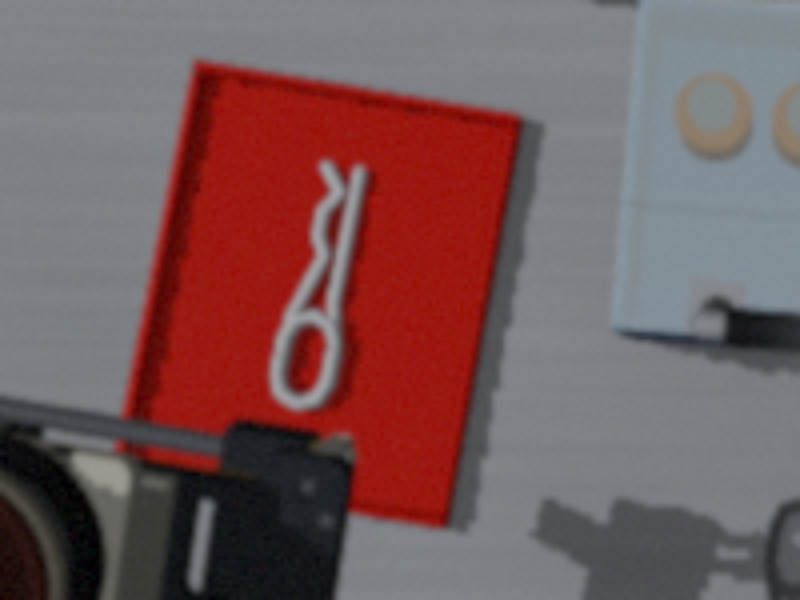

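The clip lies flat inside the tray, with its loop at (305, 360) and its tips at (345, 165). Next is the lid.

```bash
python3 - <<'E'
from h import *
np.set_printoptions(precision=1,suppress=True)
a0=np.radians(147.4); ph=lambda a:case(75+178.1*np.cos(a0-a),0,85+178.1*np.sin(a0-a))
R=ori(yc,15,1,True)
r.move_ptp(tcp(ph(0),R)-100*R[:,2],R); r.dwell(.1)
c=r.movel(tcp(ph(0),R),100,force_limit=10); print("touch",c,r.get_clock())
if not c:
    r.clamp(); print(r.get_width(),r.get_force(),r.get_clock())
    for a in np.append(np.arange(.12,1.05,.12),[1.1,1.13]):
        RR=ori(yc,15-15*a/1.1,1,True)
        c=r.movel(tcp(ph(a),RR),80,ori=RR,force_limit=25); print(round(a,2),c,r.get_force(),r.get_width())
        if c: break
    print(r.get_clock())
    im,d=r.grab_frame("scene"); save("s5.png",im)
E
```

```text
touch False 23.7083
0.16735329984159808 [-1.1  0.1  0.4] 24.9
0.12 False [-4.6  0.7 -0.5] 0.162692075735082
0.24 False [-6.   0.4  2.5] 0.16220079143819432
0.36 False [-8.5  0.   6.5] 0.16236764083009494
0.48 False [-9.2  0.4  8.9] 0.16103532483987257
0.6 False [-6.7 -0.9  7.8] 0.16076445008998275
0.72 False [-5.3 -0.8  7.1] 0.1631187966583399
0.84 False [-4.1 -0.8  5.9] 0.1636264697581717
0.96 False [-2.  -2.   5.2] 0.1588579314858617
1.1 False [-4.7  0.1  5.2] 0.16275480876846496
1.13 False [-17.3  -1.1  11.2] 0.16325111063917888
29.15
```

View pics/s5.png

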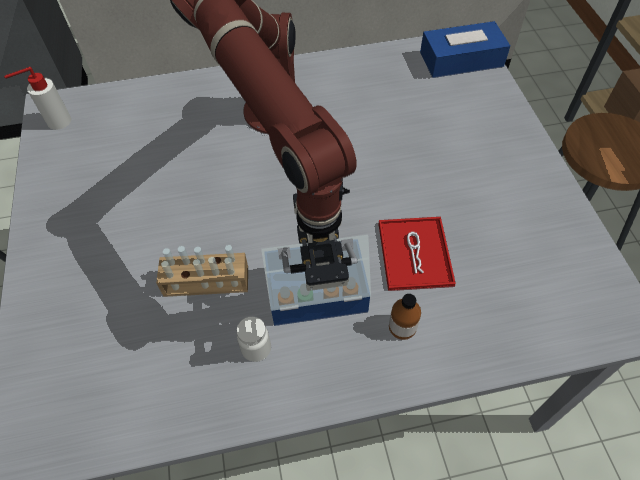

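The lid is up with the gripper on its handle at (325, 265), and the force rise shows it has reached the stop. I release it and back off.

```bash
python3 - <<'E'
from h import *
np.set_printoptions(precision=1,suppress=True)
r.open_gripper(); p=r.get_position(); z=r.get_tcp_rot()[:,2]
r.movel(p-100*z,100); print(r.get_force(),r.get_clock())
try: r.movel(r.get_position()+np.array([-220,0,60]),250)
except r.IKError as e: print(e)
r.dwell(.3)
im,d=r.grab_frame("top"); save("t6.png",im); W=cloud("top",d)
L=(W-C0)@Rz(yc); m=(abs(L[...,1])<50)&(L[...,2]>240)&(L[...,2]<290)&(abs(L[...,0]-90)<60)
print("handle",m.sum(),np.median(L[m],0),np.percentile(L[m][:,2],95),"expect 92,262 (top 270)")
print(r.get_clock(),r.get_position())
E
```

```text
[-0.5 -0.8 -0.9] 31.6417
handle 749 [ 89.5   0.1 268. ] 270.9527850241569 expect 92,262 (top 270)
33.05 [512.6 -16.6 485.3]
```

View pics/t6.png

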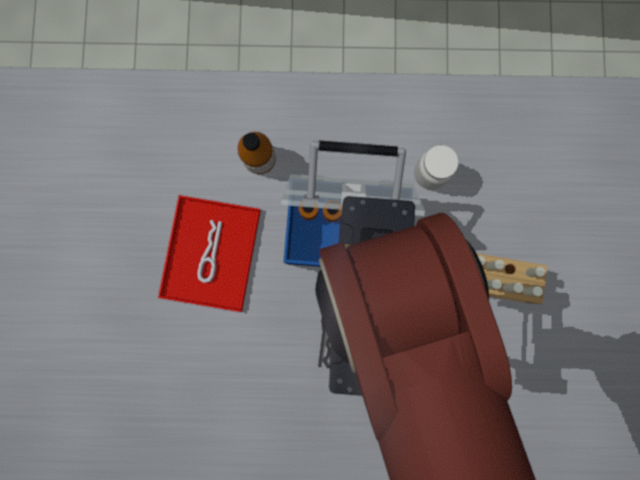

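The lid stands open: its handle is at (148, 358) and was measured at the stop position within 2–3 mm. The clip is flat in the tray at (250, 210), the amber bottle and jar are where they were, and the part of the rack not hidden by the arm looks unmoved.

```bash
python3 -c "
from plant import r
print(r.job_done())"
```

```text
the job is handed in; nothing more can be done
None
```

I pulled the clip out and laid it flat in the red tray, releasing it about 5 mm above the floor; I then opened the lid to its stop, left it there, and handed the job in at about 33 s with no sign that the rack, amber bottle or jar had moved.

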